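Hook the slide carriers out of the drying cabinet and clamp them in the slide press

TASK

The carriers of freshly mounted slides have been pushed too far back in the drying cabinet's narrow slots for fingers: draw every one out with the hooked pick, without a finger touching it while it is still wholly inside, stack them squarely in the middle of the felt pad of the slide press, lower the weight plate gently over both rods until it rests flat on the stack, and swing the clamp arm down so that its foot bears on the plate. Lay the pick back on its mat and leave the bottle, the carton and the timer where they are.

Things in the scene. Friction and masses are not known exactly. Their poses are not given: they have to be found in the camera images.
- cabinet: White slide-drying cabinet, fixed, 208 mm deep, 188 wide, 90 high, open at the front: 2 x 2 horizontal slots. Origin: on the bench, middle of the front (mouth) plane; x straight into the cabinet, y to the left seen from the front. Slots 68 mm wide, 30 high, 203 deep, centred at y = +48 and -48 mm; floors at z = 20 and 55 mm, ceilings at 50 and 85 mm.
- carrier_a: Aluminium slide carrier, 140 x 60 x 10 mm, about 150 g, all alike; if present, starts in the upper left (y = +48) slot, front edge 45 to 58 mm behind the mouth, and slides freely. Origin: centre of underside; x along its length to the rear, z up. Front edge x = -70 mm; eye (a hole right through the front tab) from x = -62 to -48, y = -12 to +12 mm.
- carrier_b: Aluminium slide carrier, 140 x 60 x 10 mm, about 150 g, all alike; if present, starts in the upper right (y = -48) slot, front edge 45 to 58 mm behind the mouth, and slides freely. Origin: centre of underside; x along its length to the rear, z up. Front edge x = -70 mm; eye (a hole right through the front tab) from x = -62 to -48, y = -12 to +12 mm.
- carrier_c: Aluminium slide carrier, 140 x 60 x 10 mm, about 150 g, all alike; if present, starts in the lower left (y = +48) slot, front edge 45 to 58 mm behind the mouth, and slides freely. Origin: centre of underside; x along its length to the rear, z up. Front edge x = -70 mm; eye (a hole right through the front tab) from x = -62 to -48, y = -12 to +12 mm.
- carrier_d: Aluminium slide carrier, 140 x 60 x 10 mm, about 150 g, all alike; if present, starts in the lower right (y = -48) slot, front edge 45 to 58 mm behind the mouth, and slides freely. Origin: centre of underside; x along its length to the rear, z up. Front edge x = -70 mm; eye (a hole right through the front tab) from x = -62 to -48, y = -12 to +12 mm.
- pick: Hooked pick, 120 g, lying on the mat: black handle 110 long x 18 wide x 20 mm high, then a 5 mm steel shaft. Origin: underside of the handle at the balance point (grip here across the width); x to the tip, z up. Handle spans x = -75 to +35 mm; shaft axis at z = 11 mm, reaching to x = 125 mm, where a tip 5 mm thick turns straight down.
- pick_tip (a point): Lower end of the pick's down-turned tip: x = 125, y = 0, z = 1 mm of the pick, 7.5 mm below the shaft's underside. Axes as the pick's.
- mat: Grey cloth instrument mat with two blue stripes, flat and fixed on the bench, 230 (x) x 90 (y) x 3 mm. Origin: centre of its underside. The pick's handle lies at its near (-x) half.
- press: Slide press, fixed: grey base plate 150 (x) x 186 (y) x 14 mm. Origin: centre of its underside; x to the clamp (away from the robot), y left. Two steel rods, 12 mm in diameter, stand at x = 0, y = +75 and -75 mm, straight to z = 106 mm, tapering to a tip at z = 118. The clamp's bracket stands at x = 100 to 130 mm, 47 mm wide, to z = 76 mm.
- press_pad (a point): Centre of the top of the felt pad on the press base, 144 (x) x 64 (y) mm, 16 mm above the bench; axes as the press's. Carriers are stacked here, their length along x, either end first.
- rod_left (a point): Tip of the rod at y = +75 mm of the press.
- rod_right (a point): Tip of the rod at y = -75 mm of the press.
- clamp_arm (a joint): Hinge of the hold-down arm, rad, axis along the press's y. 0: arm level, pointing to -x of the press over the plate; grows as it swings up and back (stop at 2.1). Starts tipped back past upright. Stiff (about 0.15 N m): stays where left. On the weight plate it rests at about 0.03 with two carriers, 0.16 with three.
- clamp_hinge (a point): Point on the hinge axis, middle of the arm: x = 115, y = 0, z = 66 mm of the press.
- clamp_knob (a point): Centre of the black ball knob, 26 mm in diameter, on top of the arm's end: with the arm at 0 it lies 78 mm to -x of the hinge and 20 mm above it. Push it over from behind (from +x of the press), then down from above.
- clamp_foot (a point): Underside of the rubber foot, 18 mm wide, under the arm's end: with the arm at 0 it lies 78 mm to -x of the hinge and 18 mm below it.
- weight: Steel weight plate of the press, 110 (x) x 180 (y) x 14 mm, about 0.7 kg, lying on the bench, with two through holes of 15 mm diameter at x = 0, y = +75 and -75 mm, which pass over the rods (either way round). Origin: centre of its underside; z up.
- hole_left (a point): Centre of the weight plate's hole at y = +75 mm, at its underside.
- hole_right (a point): Centre of the weight plate's hole at y = -75 mm, at its underside.
- weight_handle (a point): Middle of the weight plate's black bridge handle: a bar 16 (x) x 96 (y) x 16 mm high, 69 mm above the plate's underside, on two posts at y = +36 and -36 mm. Axes as the plate's.
- mountant: Small brown bottle with white cap, 32 x 32 x 59 mm, bystander. Origin: centre of its underside.
- coverslips: Small carton, 46 x 62 x 16 mm, bystander. Origin: centre of its underside.
- timer: Bench timer, 60 x 66 x 18 mm, bystander. Origin: centre of its underside.

How it is judged:
By the outcome, as a careful person would: the job done as asked, in the order asked, and still so for the second after the job is handed in, with the robot touching nothing.
Of carrier_a, carrier_b, carrier_c, carrier_d only 2 to 3 are there at a start; the rules pass over those that are not, and their reading is None.
At some moment in a run one of pick, weight may be knocked a few centimetres aside while the robot is not near it.
It also fails if it takes over 210 s, if anything falls off the work surface, if the arm or the gripper's body presses on something with over 40 N, if the wrist force passes 120 N, or if a joint passes its speed limit or range.

ROBOT

A 6-joint arm with a two-finger parallel gripper is mounted at the origin on a cart in front of the work surface, level with it; the furniture and walls round the work are solid. World frame = base frame: x ahead of the robot, y to its left, z up, the work surface at z = 0. Lengths are in m, angles in rad, forces in N, time in s.
With the tool pointing down it reaches from about 0.3 to 0.825 m from the base axis. Payload 5.4 kg.
Tool frame: the origin (TCP) lies at the very end of the fingers, on their centre line; the grasp point (between the pads) lies 19 mm behind it; z points along the fingers, x is the direction in which the jaws open and shut, and the axes are right-handed (so a half turn about z gives the same grasp; the last joint's range is limited). The gripper opens to 92 mm and grips with 3 to 60 N. Pads are 20 mm wide; open, the fingers measure 128 mm over their backs; the gripper's body (75 mm by 189 mm) begins 69 mm behind the grasp point.
Start: joints at [-1.453, 0.158, 1.597, -0, 1.386, -0.21], TCP at [0.185, -0.544, 0.215] pointing down, gripper open.
Joint ranges: [-2.91, 2.91], [-0.94, 2.29], [0.18, 2.7], [-1.29, 4.43], [0.17, 2.64], [-3, 3]. Speed limits (rad/s): [2.57, 2.57, 3.14, 3.14, 3.14, 3.14].

INTERFACE

Orientations are given as a rotation vector (axis times angle).
In Python, from workcell import bot gives the robot as it stands. Calls block until the motion is done:
- bot.goto(position, orientation): joint-space move of the TCP to a pose.
- bot.line_to(position, rot=None, max_speed=0.15): straight line of the TCP; rot=None keeps the orientation; max_speed is the mean speed in m/s.
- bot.set_joints(angles): joint-space move.
- bot.set_gripper(opening, newtons=None): opening from 0.0 (shut) to 1.0 (fully open); newtons is the grip in N (None keeps the last); returns when the fingers have stopped.
- bot.hold(seconds).
- bot.inverse_kinematics(position, orientation): joint angles nearest the present ones, or None.
- bot.read_camera(name): name is "scene" or "side" or "wrist"; returns a dict with "pixels" (400x640x3 uint8, blue, green, red), "fx", "fy", "cx", "cy" (pixels), "R" (3x3) and "t" (3): a world point X has camera coordinates R X + t. Camera axes: x right, y down, z forward; pixel columns grow to the right and rows downward; lengths in m; the calibration is good to about 2 mm. A picture is of the moment at which its call begins. There is no depth.
A pose or a line that the arm cannot do raises bot.MotionError and nothing moves.
- bot.job_done(): hands the job in, once; it reports no verdict.
Readings, each from a call of its own:
- bot.current_clock(): time.
- bot.current_joints(): joint angles.
- bot.current_joint_vel(): joint speeds.
- bot.current_effort(): joint torques, N m.
- bot.current_ee_pos(): TCP position.
- bot.current_tool_rot(): TCP orientation.
- bot.current_contact_force(): force on the tool from outside, world axes, zero at the start.
- bot.current_ft_torque(): the same for the moment, N m.
- bot.current_opening(): opening from 0.0 (shut) to 1.0 (fully open).
Only numpy, scipy, OpenCV 4.12 (cv2) and the standard library are available. Lean on these libraries where they do the work, as an engineer would, in place of code of your own. Each camera call takes 0.05 s, during which the arm holds its last target. There are 200 camera calls.

## Working session

There is one attempt and no reset: what is moved stays moved. The work goes in short steps, each a Python script; the robot and the scene stay as the last script left them, time stands still between calls to the robot, and variables do not carry over. Pictures are saved under pics/ and viewed, about 12 in all and at most 16, crops included, and the job is handed in when it is done.

```bash
ls; mkdir -p pics
python3 - <<'E'
from workcell import bot
import cv2,numpy as np
for n in ["scene","side","wrist"]:
    c=bot.read_camera(n); cv2.imwrite(f"pics/{n}0.png",c["pixels"])
    print(n,c["fx"],c["cx"],c["cy"],(-c["R"].T@c["t"]).round(3),c["R"].round(3).tolist())
print(bot.current_tool_rot(),bot.current_clock())
E
```

```text
pics
scene 431.87847280428673 316.2674452431151 192.35160529754864 [0.14  1.001 0.675] [[-0.895, -0.446, 0.024], [-0.249, 0.453, -0.856], [0.371, -0.772, -0.517]]
side 422.94809134395877 311.1760733298815 196.11768339041174 [ 0.632 -0.521  0.927] [[0.998, 0.055, -0.006], [0.039, -0.78, -0.624], [-0.039, 0.623, -0.781]]
wrist 315.9867942437197 320.022715663964 196.42572634147206 [ 0.256 -0.521  0.383] [[0.322, -0.947, -0.003], [-0.913, -0.311, 0.263], [-0.25, -0.082, -0.965]]
[-2.55322234e+00  1.82858047e+00  1.56349025e-03] 0.15
```

View pics/scene0.png

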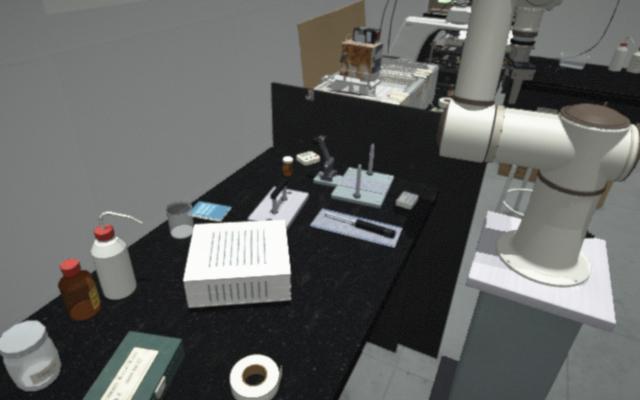

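View pics/side0.png

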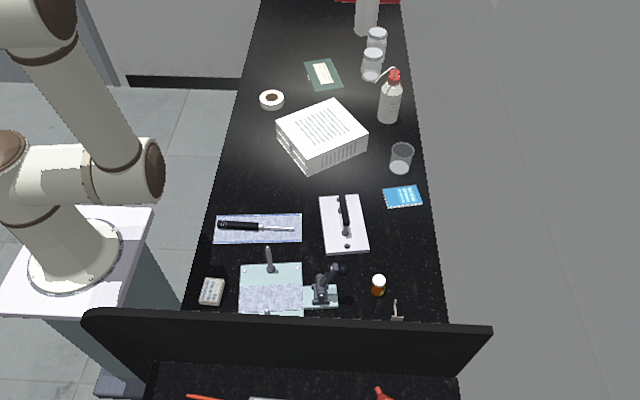

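Side view: the cabinet is at about (320,135), pick and mat at (255,228), weight at (344,222), press at (270,288), clamp at (322,283). I'll cast these for rough positions.

```bash
cat > h.py <<'E'
from workcell import bot
import cv2,numpy as np
from scipy.spatial.transform import Rotation as Ro
def cast(c,u,v,z):
    d=c["R"].T@np.array([(u-c["cx"])/c["fx"],(v-c["cy"])/c["fy"],1.]); o=-c["R"].T@c["t"]
    return o+d*(z-o[2])/d[2]
def proj(c,X):
    p=c["R"]@np.asarray(X)+c["t"]; return np.array([c["cx"]+c["fx"]*p[0]/p[2],c["cy"]+c["fy"]*p[1]/p[2]])
def rot(yaw,pitch=0.):
    """tool pointing down, jaws opening along world direction yaw (from x); pitch tilts about jaw axis"""
    return (Ro.from_euler('z',yaw)*Ro.from_euler('x',np.pi+pitch)).as_rotvec()
def snap(name,f=None,crop=None,scale=1):
    c=bot.read_camera(name)
    if f:
        im=c["pixels"]
        if crop: x0,y0,x1,y1=crop; im=im[y0:y1,x0:x1]
        if scale!=1: im=cv2.resize(im,None,fx=scale,fy=scale,interpolation=cv2.INTER_CUBIC)
        cv2.imwrite(f"pics/{f}.png",im)
    return c
E
python3 - <<'E'
from h import *
c=bot.read_camera("side")
P=dict(mat=[(213,216,.003),(302,212,.003),(302,242,.003),(212,244,.003)],weight=[(319,197,.014),(359,194,.014),(369,251,.014),(325,254,.014)],
press=[(240,264,.014),(301,262,.014),(304,316,.014)],rod=[(267,247,.118)],cab=[(275,133,.09),(331,101,.09),(368,133,.09),(307,172,.09)],timer=[(212,290,.018)],bottle=[(378,280,.059)])
for k,l in P.items():
    for u,v,z in l: print(k,cast(c,u,v,z).round(3))
im=c["pixels"]
a=cv2.resize(im[90:185,260:380],None,fx=4,fy=4,interpolation=cv2.INTER_CUBIC)
b=cv2.resize(im[185:320,190:400],None,fx=3.8,fy=3.8,interpolation=cv2.INTER_CUBIC)
cv2.imwrite("pics/s_cab.png",a);cv2.imwrite("pics/s_work.png",b)
print(rot(0), )
E
```

```text
mat [0.325 0.134 0.003]
mat [0.564 0.16  0.003]
mat [0.57  0.064 0.003]
mat [0.34  0.046 0.003]
weight [0.608 0.205 0.014]
weight [0.718 0.221 0.014]
weight [0.74  0.039 0.014]
weight [0.631 0.025 0.014]
press [ 0.424 -0.014  0.014]
press [ 0.573 -0.001  0.014]
press [ 0.589 -0.139  0.014]
rod [ 0.501 -0.026  0.118]
cab [0.473 0.374 0.09 ]
cab [0.631 0.525 0.09 ]
cab [0.74  0.387 0.09 ]
cab [0.575 0.228 0.09 ]
timer [ 0.37  -0.088  0.018]
bottle [ 0.753 -0.064  0.059]
[3.14159265 0.         0.        ]
```

View pics/s_work.png

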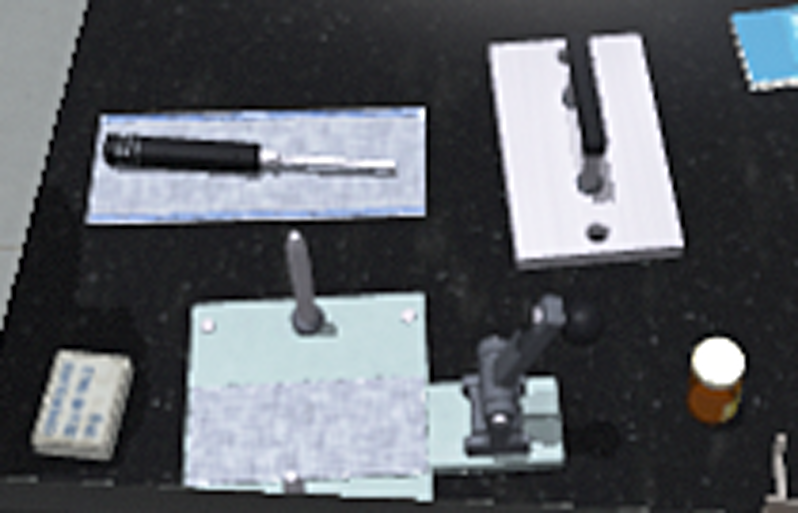

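The s_work crop shows the pick handle on the left at roughly (185,152) with its tip at (397,167). The press pad is below it and the clamp knob is tipped back. The weight plate's handle is along world y. Next: a look into the cabinet mouth with the wrist camera, plus one from above for the pick, weight and press.

```bash
cat >> h.py <<'E'
def cam_in_tool():
    c=bot.read_camera("wrist"); Rt=Ro.from_rotvec(bot.current_tool_rot()).as_matrix(); p=np.array(bot.current_ee_pos())
    return Rt.T@c["R"].T, Rt.T@(-c["R"].T@c["t"]-p)   # cam axes in tool, cam origin in tool
E
python3 - <<'E'
from h import *
RC,tC=cam_in_tool(); print(RC.round(3).tolist(),tC.round(3))
np.savez("cam.npz",RC=RC,tC=tC)
M=np.array([.524,.301]); yaw=np.deg2rad(44)
f=np.array([np.cos(yaw),np.sin(yaw),0])
for flip in (0,1):
 for d in (.16,.2,.25):
  for h in (.10,.13):
   for dn in (10,15,20):
    a=np.deg2rad(dn); z=f*np.cos(a)-np.array([0,0,np.sin(a)]); x=np.cross(f,[0,0,1])*(1 if not flip else -1)
    Rc=np.stack([x,np.cross(z,x),z],1); o=np.array([*M,0])-f*d+[0,0,h]
    Rt=Rc@RC.T; p=o-Rt@tC
    q=bot.inverse_kinematics(p,Ro.from_matrix(Rt).as_rotvec())
    print(flip,d,h,dn,p.round(3),Rt[:,2].round(2),None if q is None else np.round(q,2))
E
```

```text
[[1.0, 0.0, -0.001], [0.0, 0.965, 0.263], [0.001, -0.263, 0.965]] [ 0.001 -0.075 -0.169]
0 0.16 0.1 10 [0.535 0.312 0.041] [0.72 0.69 0.09] [-0.1   0.92  2.16  2.28  1.62 -1.52]
0 0.16 0.1 15 [0.531 0.308 0.026] [0.72 0.69 0.  ] [-0.12  0.87  2.19  2.25  1.53 -1.51]
0 0.16 0.1 20 [0.526 0.303 0.012] [ 0.72  0.69 -0.08] [-0.14  0.83  2.23  2.23  1.43 -1.5 ]
0 0.16 0.13 10 [0.535 0.312 0.071] [0.72 0.69 0.09] [-0.1   0.81  2.21  2.28  1.59 -1.48]
0 0.16 0.13 15 [0.531 0.308 0.056] [0.72 0.69 0.  ] [-0.12  0.77  2.25  2.25  1.49 -1.47]
0 0.16 0.13 20 [0.526 0.303 0.042] [ 0.72  0.69 -0.08] [-0.14  0.72  2.28  2.22  1.4  -1.46]
0 0.2 0.1 10 [0.506 0.284 0.041] [0.72 0.69 0.09] [-0.22  0.92  2.23  2.16  1.67 -1.58]
0 0.2 0.1 15 [0.502 0.28  0.026] [0.72 0.69 0.  ] [-0.24  0.88  2.26  2.13  1.58 -1.57]
0 0.2 0.1 20 [0.497 0.275 0.012] [ 0.72  0.69 -0.08] [-0.26  0.83  2.3   2.11  1.48 -1.56]
0 0.2 0.13 10 [0.506 0.284 0.071] [0.72 0.69 0.09] [-0.22  0.82  2.28  2.16  1.64 -1.54]
0 0.2 0.13 15 [0.502 0.28  0.056] [0.72 0.69 0.  ] [-0.24  0.77  2.32  2.13  1.55 -1.52]
0 0.2 0.13 20 [0.497 0.
[... 1546 characters left out ...]
62  0.6  -0.5 ] [-0.08 -0.04  2.43  1.69  0.71  2.47]
1 0.2 0.13 20 [0.511 0.288 0.093] [ 0.59  0.57 -0.58] [-0.05 -0.03  2.4   1.56  0.64  2.6 ]
1 0.25 0.1 10 [0.478 0.256 0.095] [ 0.65  0.63 -0.43] [-0.26 -0.04  2.57  1.74  0.9   2.25]
1 0.25 0.1 15 [0.477 0.255 0.079] [ 0.62  0.6  -0.5 ] [-0.22 -0.05  2.54  1.67  0.81  2.34]
1 0.25 0.1 20 [0.475 0.253 0.063] [ 0.59  0.57 -0.58] [-0.18 -0.05  2.51  1.58  0.73  2.45]
1 0.25 0.13 10 [0.478 0.256 0.125] [ 0.65  0.63 -0.43] [-0.26 -0.18  2.58  1.64  0.89  2.41]
1 0.25 0.13 15 [0.477 0.255 0.109] [ 0.62  0.6  -0.5 ] [-0.22 -0.18  2.55  1.56  0.81  2.51]
1 0.25 0.13 20 [0.475 0.253 0.093] [ 0.59  0.57 -0.58] [-0.18 -0.17  2.52  1.46  0.73  2.62]
```

View pics/s_cab.png

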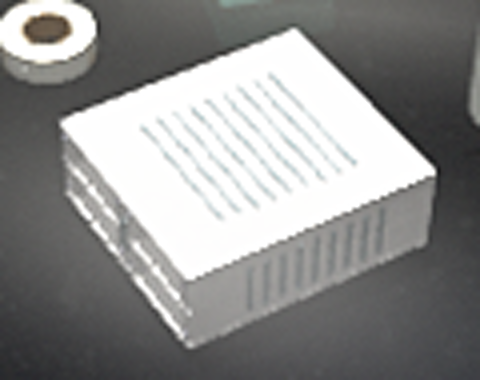

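The crop shows the cabinet's mouth faces lower-left, but the slot interiors can't be seen from here. I'll take one overhead wrist picture, then two looking into the mouth.

```bash
cat >> h.py <<'E'
Z_=np.load("cam.npz") if __import__("os").path.exists("cam.npz") else None
def look_pose(o,f,dn,flip):
    """tool pose putting the wrist camera at o looking along f (horizontal), dn deg down"""
    a=np.deg2rad(dn); z=f*np.cos(a)-np.array([0,0,np.sin(a)]); x=np.cross(f,[0,0,1])*(-1 if flip else 1)
    Rt=np.stack([x,np.cross(z,x),z],1)@Z_["RC"].T
    return o-Rt@Z_["tC"], Ro.from_matrix(Rt).as_rotvec()
E
python3 - <<'E'
from h import *
import pickle
p=[.52,.03,.36]
for r in (rot(0),rot(np.pi)):
    print(bot.inverse_kinematics(p,r))
bot.goto(p,rot(0)); c=snap("wrist","over"); pickle.dump(c,open("over.pkl","wb"))
f=np.array([np.cos(np.deg2rad(44)),np.sin(np.deg2rad(44)),0]); M=np.array([.524,.301,0])
for n,h,dn in (("up",.135,12),("lo",.10,10)):
    p,r=look_pose(M-f*.2+[0,0,h],f,dn,1); print(p)
    bot.goto(p,r) if n=="up" else bot.line_to(p,r)
    c=snap("wrist"); pickle.dump(c,open(n+".pkl","wb"))
    cv2.imwrite(f"pics/{n}.png",c["pixels"][::-1,::-1])
print(bot.current_clock(),bot.current_contact_force())
E
```

```text
[-1.74648761e-01 -3.73886845e-02  1.51910936e+00 -4.44089210e-16
  1.65987198e+00 -1.74648761e-01]
[-0.17464876 -0.03738868  1.51910936  0.          1.65987198  2.96694389]
[0.5133552  0.29007563 0.12371088]
[0.51355764 0.29027113 0.09516558]
5.3833 [-0.25965542  0.58933296 -0.18886061]
```

View pics/over.png

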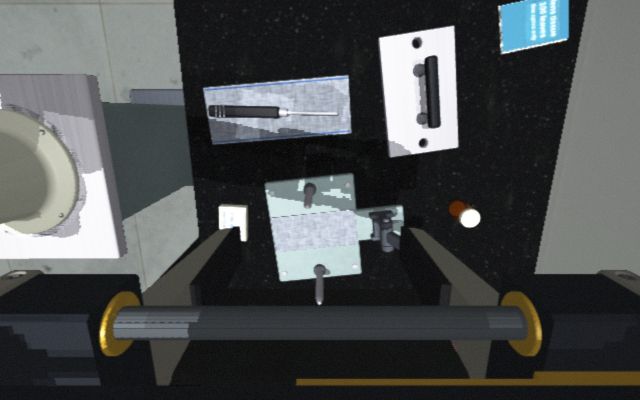

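View pics/up.png

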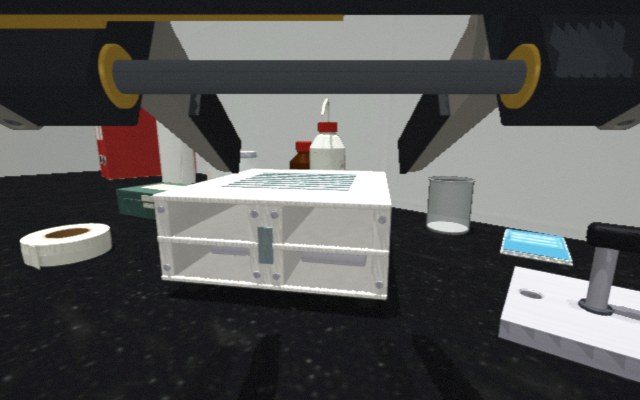

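View pics/lo.png

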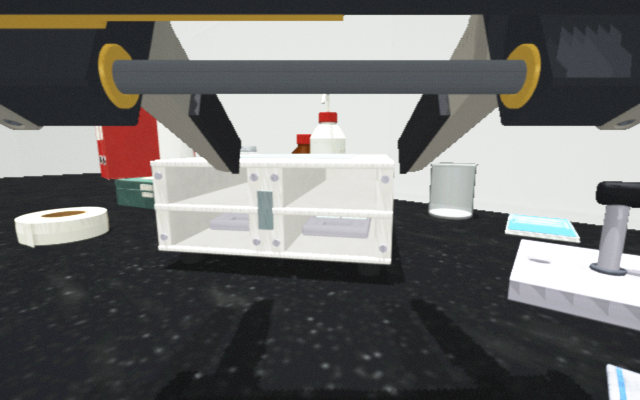

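Overhead: mat (204..351, 76..143), pick tip (337,113), weight holes at (418,43) and (424,142), press rods at (309,185) and (320,270). "up" shows both upper slots empty. "lo" shows carriers in the lower left (235,222) and lower right (336,227). I'll zoom into the lower slots and cast all of these.

Run:
```python
from h import *
import pickle
lo=pickle.load(open("lo.pkl","rb")); up=pickle.load(open("up.pkl","rb")); ov=pickle.load(open("over.pkl","rb"))
im=lo["pixels"][::-1,::-1]; a=im[195:275,150:400]
g=cv2.cvtColor(a,cv2.COLOR_BGR2GRAY); g=cv2.createCLAHE(4,(4,4)).apply(cv2.resize(g,None,fx=3.2,fy=3.2,interpolation=cv2.INTER_CUBIC))
b=cv2.resize(up["pixels"][::-1,::-1][185:305,150:400],None,fx=3.2,fy=3.2,interpolation=cv2.INTER_CUBIC)
cv2.imwrite("pics/lozoom.png",np.vstack([cv2.cvtColor(g,cv2.COLOR_GRAY2BGR)[:256],b[:340]]))
F=lambda c,u,v,z: cast(c,639-u,399-v,z).round(4)
for n,c,pts in (("lo",lo,[(158,254),(391,264)]),("up",up,[(163,280),(387,298)])):
    for u,v in pts: print(n,"bottom",F(c,u,v,0.))
print("top lo",F(up,158,199,.09),F(up,390,205,.09))
for n,u,v,z in [("mat",204,86,.003),("mat",348,75,.003),("mat",352,132,.003),("mat",211,144,.003),("tip",337,113,.014),("handle back",209,112,.023),("handle front",279,112,.023),
 ("holeA",417,43,.014),("holeB",423,143,.014),("bar",432,57,.077),("bar",431,127,.077),
 ("press",265,183,.014),("press",353,174,.014),("press",361,275,.014),("press",278,284,.014),("padrow",269,217,.016),("padrow",360,247,.016),("rodbase",309,200,.014),("rodtip",309,187,.118),("knob",390,215,.13)]:
    print(n,cast(ov,u,v,z).round(4))
```

```text
lo bottom [0.4803 0.4697 0.    ]
lo bottom [0.6094 0.2962 0.    ]
up bottom [0.48   0.4643 0.    ]
up bottom [0.5999 0.2909 0.    ]
top lo [0.4636 0.4051 0.09  ] [0.5647 0.2711 0.09  ]
mat [0.3374 0.1404 0.003 ]
mat [0.5641 0.1563 0.003 ]
mat [0.5725 0.0689 0.003 ]
mat [0.3401 0.0497 0.003 ]
tip [0.547 0.099 0.014]
handle back [0.3484 0.1009 0.023 ]
handle front [0.4568 0.1007 0.023 ]
holeA [0.6651 0.1998 0.014 ]
holeB [0.6865 0.052  0.014 ]
bar [0.6687 0.1709 0.077 ]
bar [0.6756 0.0803 0.077 ]
press [ 0.4282 -0.0139  0.014 ]
press [0.5748 0.0012 0.014 ]
press [ 0.5941 -0.1848  0.014 ]
press [ 0.443 -0.203  0.014]
padrow [ 0.4326 -0.0731  0.016 ]
padrow [ 0.5903 -0.129   0.016 ]
rodbase [ 0.5014 -0.0435  0.014 ]
rodtip [0.5056 0.0041 0.118 ]
knob [ 0.6133 -0.0314  0.13  ]
```

View pics/lozoom.png

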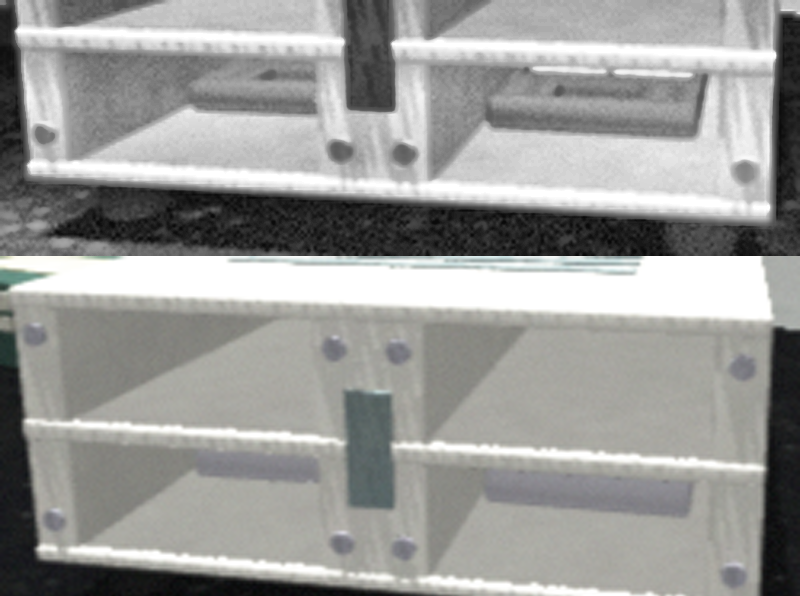

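```bash
cat > cab.py <<'E'
from h import *
import pickle
from scipy.optimize import least_squares
lo=pickle.load(open("lo.pkl","rb")); up=pickle.load(open("up.pkl","rb"))
L=lambda x,y:(639-(150+x/3.2),399-(195+y/3.2)); U=lambda x,y:(639-(150+x/3.2),399-(185+(y-256)/3.2))
W=.094
# (cam, pixel, y, z)
obs=[(lo,L(17,38),W,.0525),(lo,L(776,61),-W,.0525),(lo,(639-155,399-159.5),W,.0875),(lo,(639-394.5,399-158.5),-W,.0875),
 (up,U(14,297),W,.0875),(up,U(771,321),-W,.0875),(up,U(25,426),W,.0525),(up,U(766,468),-W,.0525),
 (lo,L(27,168),W,.0175),(lo,L(772,210),-W,.0175),(up,U(38,553),W,.0175)]
def res(q):
    x,y,t,=q; R=Ro.from_euler('z',t).as_matrix()
    return np.concatenate([proj(c,[x,y,0]+R@[0,Y,Z])-p for c,p,Y,Z in obs])
s=least_squares(res,[.524,.33,.65],loss="soft_l1")
if __name__=="__main__":
    print(s.x,np.rad2deg(s.x[2])); print(s.fun.reshape(-1,2).round(1).tolist())
    R=Ro.from_euler('z',s.x[2]).as_matrix(); o=np.array([s.x[0],s.x[1],0])
    loc=lambda c,p,z:(R.T@(cast(c,*p,z)-o)*1000).round(1)
    print("D front top edge",[loc(lo,L(*p),.03) for p in((487,98),(697,110))],"bottom",[loc(lo,L(*p),.02) for p in((487,123),(694,135))])
    print("D bottom up",[loc(up,U(*p),.02) for p in((487,500),(688,516))])
    print("C front top",[loc(lo,L(*p),.03) for p in((192,85),(300,92))],"bottom",[loc(lo,L(*p),.02) for p in((192,105),(300,113))])
    print("C bottom up",[loc(up,U(*p),.02) for p in((198,475),(300,481))])
    print("D eye near left/near right",[loc(lo,L(*p),.03) for p in((557,95),(640,98))], "C eye", loc(lo,L(262,80),.03))
E
python3 cab.py
```

```text
[0.52238863 0.3538753  0.60065665] 34.41509077821487
[[0.3, 0.5], [-0.2, 0.4], [4.2, -3.3], [-0.1, -5.7], [0.8, 1.2], [-0.6, 0.3], [-0.3, 0.2], [0.1, -0.3], [-0.6, -0.3], [0.3, 0.1], [-0.6, 0.8]]
D front top edge [array([ 42.8, -18.2,  30. ]), array([ 38.7, -76.3,  30. ])] bottom [array([ 52.3, -15.9,  20. ]), array([ 49.3, -75.5,  20. ])]
D bottom up [array([ 47.9, -17.5,  20. ]), array([ 46.1, -76.1,  20. ])]
C front top [array([44.5, 71.7, 30. ]), array([41.3, 36.5, 30. ])] bottom [array([58.3, 79.8, 20. ]), array([54.5, 42.5, 20. ])]
C bottom up [array([52.4, 76.3, 20. ]), array([52.9, 42.7, 20. ])]
D eye near left/near right [array([ 49.1, -37. ,  30. ]), array([ 49.3, -60.4,  30. ])] C eye [53.8 53.9 30. ]
```

Cabinet at (0.522, 0.354), yaw 34.4°. Only the lower carriers c and d are present, with fronts about 52 and 47 mm in. I'm moving above the pick and measuring its handle by mask before gripping.

```bash
cat >> h.py <<'E'
def pick_meas():
    c=bot.read_camera("wrist"); g=c["pixels"].max(2)
    poly=np.array([proj(c,[*p,.003]) for p in [(.341,.136),(.562,.152),(.569,.072),(.345,.054)]])
    m=np.zeros(g.shape,np.uint8); cv2.fillPoly(m,[poly.astype(np.int32)],255)
    m&=((g<75)*255).astype(np.uint8); m=cv2.morphologyEx(m,cv2.MORPH_OPEN,np.ones((3,3)))
    k=max(cv2.findContours(m,cv2.RETR_EXTERNAL,cv2.CHAIN_APPROX_NONE)[0],key=cv2.contourArea)
    P=np.array([cast(c,*p[0],.018)[:2] for p in k]); (cx,cy),(w,h),_=r=cv2.minAreaRect(P.astype(np.float32)*1000)
    b=cv2.boxPoints(r); e=[b[1]-b[0],b[2]-b[1]]; e=max(e,key=np.linalg.norm); e=e/np.linalg.norm(e)*np.sign(e[0])
    return np.array([cx,cy])/1000+.020*e, np.arctan2(e[1],e[0]), (w,h)
E
python3 - <<'E'
from h import *
p=np.array(bot.current_ee_pos()); bot.line_to(p+[-.06,-.05,.14])
bot.goto([.44,.10,.20],rot(-np.pi/2))
print(pick_meas(),bot.current_clock())
snap("wrist","pk")
E
```

```text
Traceback (most recent call last):
workcell.MotionError: the arm cannot follow that straight line within its joint ranges
```

Run:
```python
from h import *
p=np.array(bot.current_ee_pos()); 
for d in ([0,0,.12],[-.03,-.02,.1],[0,0,.06]):
    try: bot.line_to(p+d); print("ok",d); break
    except bot.MotionError as e: print(e)
bot.goto([.44,.10,.20],rot(-np.pi/2))
print(pick_meas(),bot.current_clock())
snap("wrist","pk")
```

```text
ok [0, 0, 0.12]
(array([0.42257618, 0.10146104]), np.float32(-0.008660699), (18.636005401611328, 106.09952545166016)) 7.7083
```

The pick is at (0.4226, 0.1012) with yaw about −0.008, which agrees with the overhead view. Next: grip it, draw d then c, and check with the side camera.

```bash
cat >> h.py <<'E'
CX,CY,CT=.5224,.3539,.6007
def cab(x,y,z):  # cabinet local -> world
    return Ro.from_euler('z',CT).as_matrix()@[x,y,z]+[CX,CY,0]
def tip_goto(x,y,zt,how="line",v=.12):
    """pick tip to cabinet-local x,y and height zt (pick aligned with cabinet x); TCP is 1 mm above tip bottom"""
    P=cab(x-.125,y,zt+.001); r=rot(CT-np.pi/2)
    bot.goto(P,r) if how=="goto" else bot.line_to(P,r,v)
    return np.round(bot.current_contact_force(),2)
E
python3 - <<'E'
from h import *
yw=-.008; P=np.array([.4226,.1010])
bot.goto([*P,.06],rot(yw-np.pi/2)); bot.set_gripper(.45)
bot.line_to([*P,.005],max_speed=.1)
bot.set_gripper(0,40); print("open",bot.current_opening())
bot.line_to([*P,.12]); 
print(tip_goto(-.04,-.048,.12,"goto")); print(tip_goto(-.04,-.048,.034))
print(tip_goto(.062,-.048,.034,v=.08), bot.current_clock())
for z in (.030,.027,.0235): print(z,tip_goto(.062,-.048,z,v=.03), np.array(bot.current_ee_pos()).round(4))
snap("side","s1");
E
```

```text
open 0.19386307080236465
[ 0.3   0.6  -0.82]
[-0.41  0.17 -1.16]
[-0.7  -0.67 -1.59] 14.1667
0.03 [-0.18 -0.33 -1.23] [0.4971 0.2785 0.0306]
0.027 [-0.57 -0.84 -1.28] [0.4973 0.2786 0.0277]
0.0235 [ 0.34  1.28 -1.31] [0.4973 0.2786 0.0242]
```

No upward force, so the tip went down freely. I'll draw it out and look.

Run:
```python
from h import *
print(tip_goto(.0,-.048,.0235,v=.05)); print(tip_goto(-.049,-.048,.0235,v=.05)); print(bot.current_clock())
c=snap("side","s2",(240,90,400,210),5)
print([proj(c,cab(x,y,.03)).round(1).tolist() for x,y in((-.06,-.018),(-.06,-.078),(0,-.018),(0,-.078))])
```

```text
[-0.18  0.32 -1.34]
[ 0.91  0.4  -1.14]
17.5417
[[277.3, 164.8], [287.5, 178.2], [295.3, 157.0], [305.8, 169.9]]
```

View pics/s2.png

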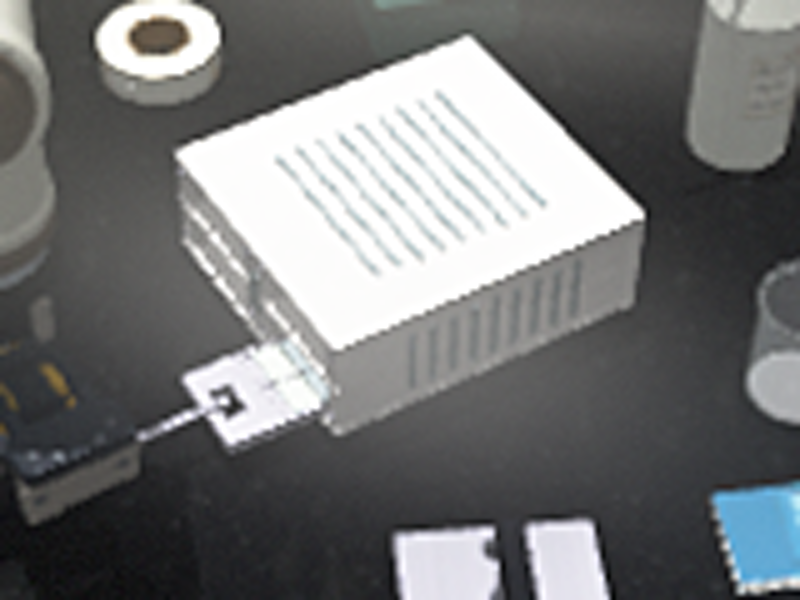

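Carrier d is drawn out, with its front at about crop (183..235, 380..448), as predicted. The same for c next, then back to the mat with the pick.

Run:
```python
from h import *
tip_goto(-.049,-.048,.05); tip_goto(-.049,.048,.05); tip_goto(-.045,.048,.034)
tip_goto(.0675,.048,.034,v=.08)
for z in (.030,.0235): print(z,tip_goto(.0675,.048,z,v=.03))
print(tip_goto(0,.048,.0235,v=.05)); print(tip_goto(-.049,.048,.0235,v=.05)); 
tip_goto(-.049,.048,.05); tip_goto(-.10,.048,.12)
c=snap("side","s3",(240,90,400,210),5)
# back to mat
P=[.4226,.1010]; r=rot(-.008-np.pi/2)
bot.goto([*P,.10],r); bot.line_to([*P,.0065],max_speed=.08); bot.set_gripper(.45); bot.line_to([*P,.2])
print(pick_meas(),bot.current_clock())
```

```text
0.03 [ 0.72 -0.02 -0.29]
0.0235 [ 0.17 -0.48 -0.42]
[ 0.15  0.38 -0.97]
[ 0.4   0.19 -0.44]
(array([0.42254227, 0.10041107]), np.float32(-0.014707188), (18.95183753967285, 106.99871063232422)) 29.4833
```

View pics/s3.png

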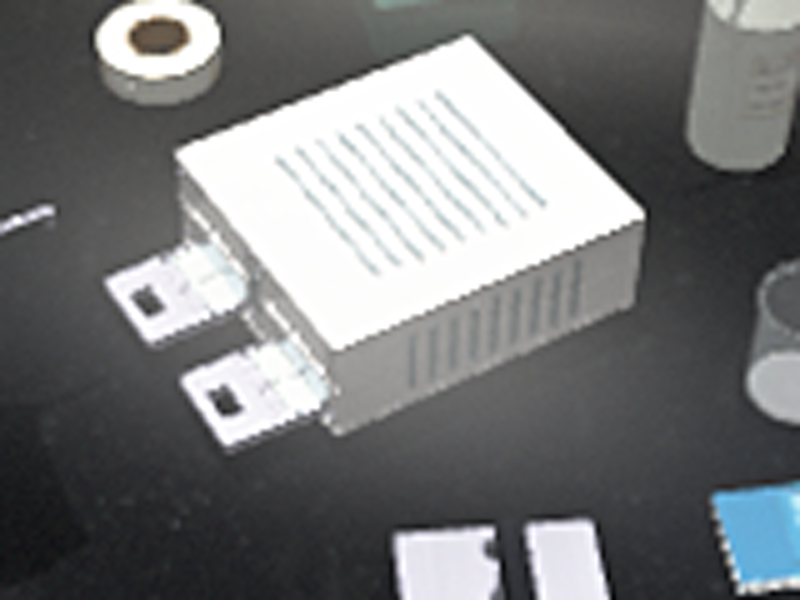

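Both carriers protrude: c's corners are at crop (105,280)/(155,345), d's at (183,380)/(235,450). Now a closer look over the press and weight.

Run:
```python
from h import *
import pickle
c=bot.read_camera("side")
R=Ro.from_euler('z',CT).as_matrix()
for p in ((261,146),(271,159),(276.6,166),(287,180)): print((R.T@(cast(c,*p,.03)-[CX,CY,0])*1000).round(1))
bot.set_gripper(1.0)
bot.goto([.56,.0,.27],rot(0)); c=snap("wrist"); pickle.dump(c,open("pw.pkl","wb"))
a=[proj(c,[x,y,.0]) for x in(.40,.76) for y in(.22,-.2)]; a=np.array(a); 
x0,y0=np.maximum(a.min(0).astype(int),0);x1,y1=np.minimum(a.max(0).astype(int),[640,400]); y1=min(y1,330)
s=min(800/(x1-x0),600/(y1-y0)); print(x0,y0,x1,y1,s)
cv2.imwrite("pics/pw.png",cv2.resize(c["pixels"][y0:y1,x0:x1],None,fx=s,fy=s,interpolation=cv2.INTER_CUBIC))
```

```text
[-65.   75.5  30. ]
[-64.7  12.1  30. ]
[-63.9 -20.9  30. ]
[-64.4 -83.2  30. ]
188 0 483 291 2.0618556701030926
```

View pics/pw.png

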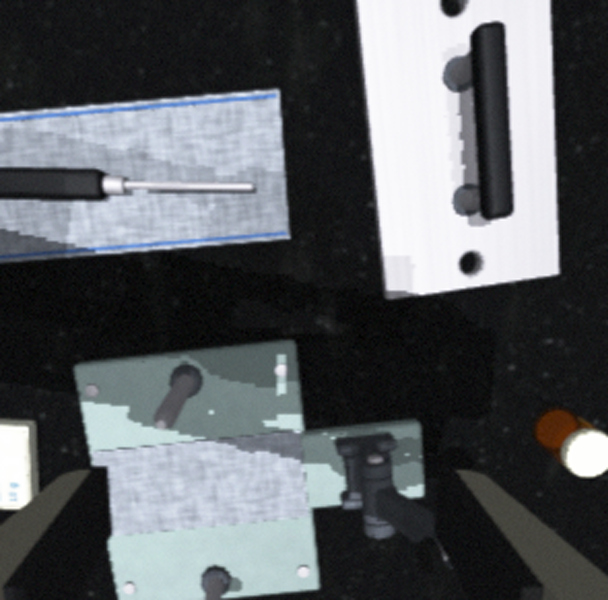

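The press corners show at (75,366), (295,341), (318,591) and the left rod's tip at (162,420). The weight's holes are at (453,5) and (471,263), and its handle bar runs (488,26)–(498,213). Fitting poses.

Run:
```python
from h import *
import pickle
from scipy.optimize import least_squares
c=pickle.load(open("pw.pkl","rb")); ov=pickle.load(open("over.pkl","rb")); s=2.06186
Z=lambda x,y:np.array([188+x/s,y/s])
def fit(obs,x0):
    f=lambda q:np.concatenate([proj(k,[q[0],q[1],0]+Ro.from_euler('z',q[2]).as_matrix()@X)-p for k,p,X in obs])
    r=least_squares(f,x0,loss="soft_l1"); print(r.x.round(4),np.rad2deg(r.x[2]).round(2)); print(r.fun.reshape(-1,2).round(1).tolist())
press=[(c,Z(75,366),[-.075,.093,.014]),(c,Z(295,341),[.075,.093,.014]),(c,Z(318,591),[.075,-.093,.014]),(c,Z(162,421),[0,.075,.117]),
 (c,Z(302,432),[.072,.032,.016]),(c,Z(307,513),[.072,-.032,.016]),(c,Z(113,535),[-.072,-.032,.016])]
fit(press,[.51,-.1,.1])
w=[(c,Z(386,296),[-.055,-.09,.014]),(c,Z(559,273),[.055,-.09,.014]),(c,Z(453,5),[0,.075,.014]),(c,Z(471,263),[0,-.075,.014]),(c,Z(488,26),[0,.048,.077]),(c,Z(498,213),[0,-.048,.077])]
fit(w,[.675,.125,.1])
```

```text
[ 0.5112 -0.0981  0.1028] 5.89
[[-1.4, -1.1], [0.8, -0.1], [1.1, -0.1], [0.2, 1.0], [-0.6, -0.9], [1.0, 1.5], [-2.6, 0.1]]
[0.6751 0.1261 0.151 ] 8.65
[[0.3, 1.8], [-0.7, 0.3], [-0.9, -1.7], [-0.5, 0.1], [0.5, -3.2], [1.3, 2.6]]
```

Press at (0.511, −0.098, 5.9°). Next, d goes to the press.

```bash
cat >> h.py <<'E'
PX,PY,PT=.5112,-.0981,.1028
def pr(x,y,z): return Ro.from_euler('z',PT).as_matrix()@[x,y,z]+[PX,PY,0]
def fetch(y,g=-.042):
    r=rot(CT-np.pi/2); bot.goto(cab(g,y,.13),r); bot.set_gripper(.84)
    bot.line_to(cab(g,y,.023),max_speed=.12); print("f",np.round(bot.current_contact_force(),1))
    bot.set_gripper(0,45); print("width",bot.current_opening()*92)
    bot.line_to(cab(g-.125,y,.0235),max_speed=.08); bot.line_to(cab(g-.125,y,.15))
def place(level,off=-.052,dx=0,dy=0):
    r=rot(PT-np.pi/2); bot.goto(pr(off+dx,dy,.17),r)
    z=.0195+.010*level
    bot.line_to(pr(off+dx,dy,z+.012),max_speed=.12); bot.line_to(pr(off+dx,dy,z),max_speed=.02); print("place f",np.round(bot.current_contact_force(),1))
E
python3 - <<'E'
from h import *
fetch(-.048); print(bot.current_clock())
snap("side","d1",(200,60,360,200),4); c=snap("scene","d1s",(180,100,420,300),3)
E
```

```text
f [ 0.   0.6 -0.2]
width 59.2259064036993
37.9
```

View pics/d1.png

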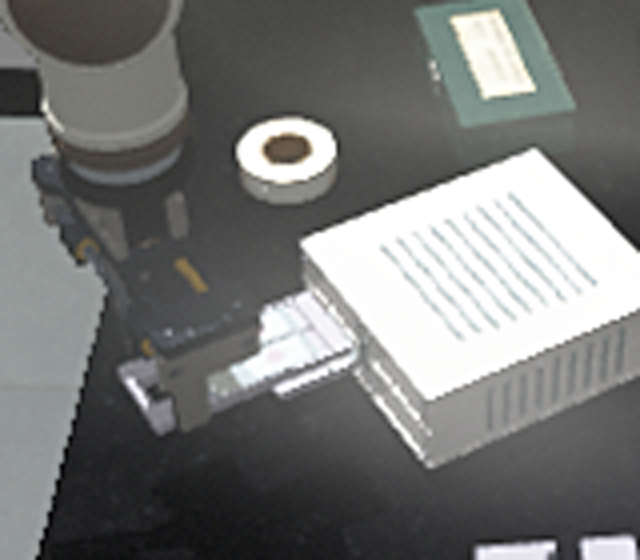

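Carrier d is held level, its front poking out past the fingers at (150,400). Placing it, then c on top.

Run:
```python
from h import *
import pickle
place(0); bot.set_gripper(.80); bot.line_to(pr(-.052,0,.17))
# look from above, in front
bot.goto(pr(-.02,.10,.25),rot(PT)); c=snap("wrist"); pickle.dump(c,open("st.pkl","wb")); print(bot.current_clock())
a=np.array([proj(c,pr(x,y,.02)) for x in(-.1,.14) for y in(.11,-.11)]); x0,y0=np.maximum(a.min(0).astype(int),0);x1,y1=np.minimum(a.max(0).astype(int)+1,[640,400])
s=min(800/(x1-x0),600/(y1-y0)); print(x0,y0,x1,y1,s)
cv2.imwrite("pics/st.png",cv2.resize(c["pixels"][y0:y1,x0:x1],None,fx=s,fy=s,interpolation=cv2.INTER_CUBIC))
```

```text
place f [-3.   1.1  4.5]
44.125
257 162 447 313 3.9735099337748343
```

View pics/st.png

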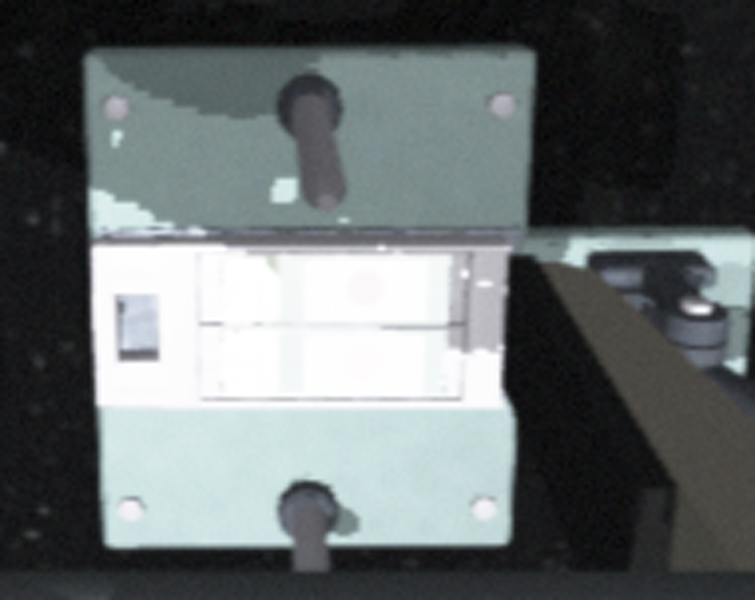

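Carrier d lies on the pad, with corners at (92,243), (510,245), (505,405) and (98,405). Refitting the press from this view and measuring the carrier's offset.

Run:
```python
from h import *
import pickle
from scipy.optimize import least_squares
c=pickle.load(open("st.pkl","rb")); s=3.97351
Z=lambda x,y:np.array([257+x/s,162+y/s])
obs=[(Z(87,48),[-.075,.093,.014]),(Z(534,48),[.075,.093,.014]),(Z(512,545),[.075,-.093,.014]),(Z(107,547),[-.075,-.093,.014]),(Z(325,198),[0,.075,.117]),(Z(310,100),[0,.075,.018]),(Z(307,504),[0,-.075,.018])]
f=lambda q:np.concatenate([proj(c,[q[0],q[1],0]+Ro.from_euler('z',q[2]).as_matrix()@X)-p for p,X in obs])
r=least_squares(f,[.511,-.098,.1],loss="soft_l1",f_scale=.5); print(r.x.round(4)); print(r.fun.reshape(-1,2).round(1).tolist())
q=r.x;R=Ro.from_euler('z',q[2]).as_matrix()
L=[(R.T@(cast(c,*Z(*p),.026)-[q[0],q[1],0])*1000).round(1)[:2] for p in((92,243),(510,245),(505,405),(98,405))]; print(L,np.mean(L,0))
```

```text
[ 0.5108 -0.0971  0.1095]
[[-1.6, 0.1], [1.1, -0.8], [-0.0, -0.0], [-1.1, 0.1], [0.4, -0.6], [-0.1, 0.8], [0.2, 1.1]]
[array([-72.3,  29.7]), array([66.4, 28. ]), array([ 67.3, -30.4]), array([-72.7, -29.4])] [-2.825 -0.525]
```

The carrier sits 2.8 mm toward the robot. I'll nudge it, refine the press pose, then place c with the same correction.

```bash
python3 - <<'E'
from h import *
import h
# nudge d
bot.goto(pr(-.052,0,.17),rot(PT-np.pi/2)); bot.line_to(pr(-.052,0,.0195),max_speed=.12); bot.set_gripper(0,45)
bot.line_to(pr(-.052,0,.0215),max_speed=.05)
h.PX,h.PY,h.PT=.5110,-.0975,.107; PT=h.PT
bot.line_to(pr(-.0493,.0003,.0215),rot(PT-np.pi/2),max_speed=.03); bot.line_to(pr(-.0493,.0003,.0195),max_speed=.03); bot.set_gripper(.8); bot.line_to(pr(-.0493,0,.17))
fetch(.048); place(1,dx=.0027); bot.set_gripper(.8); bot.line_to(pr(-.0493,0,.17))
bot.goto(pr(-.02,.10,.25),rot(PT)); c=snap("wrist"); print(bot.current_clock())
import pickle; pickle.dump(c,open("st2.pkl","wb"))
cv2.imwrite("pics/st2.png",cv2.resize(c["pixels"][150:320,250:450],None,fx=3.5,fy=3.5,interpolation=cv2.INTER_CUBIC))
E
sed -i 's/^PX,PY,PT=.*/PX,PY,PT=.5110,-.0975,.107/' h.py
```

```text
f [ 0.9  0.8 -0.8]
width 59.28722223176746
place f [-2.3  1.4  5.3]
61.85
```

View pics/st2.png

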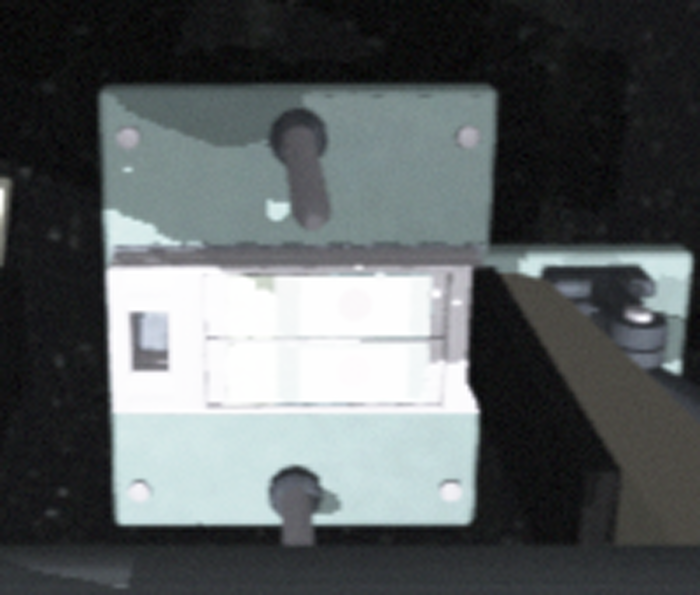

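c sits squarely over d: corners (107,266), (471,266), (112,413). I'll compute its offset, then hover near the weight and locate its holes by mask.

```bash
cat >> h.py <<'E'
def holes(c,guess,z=.014,r=14):
    out=[]
    for g in guess:
        u,v=proj(c,[*g,z]).astype(int); x0,y0=max(u-r,0),max(v-r,0); w=c["pixels"][y0:v+r,x0:u+r].max(2)
        m=((w<110)*255).astype(np.uint8); k=cv2.findContours(m,cv2.RETR_EXTERNAL,cv2.CHAIN_APPROX_NONE)[0]
        k=[q for q in k if 15<cv2.contourArea(q)<400]
        if not k: out.append(None); continue
        q=min(k,key=lambda q:np.linalg.norm(q[:,0].mean(0)-[u-x0,v-y0])); (a,b),rad=cv2.minEnclosingCircle(q)
        p=cast(c,a+x0,b+y0,z)[:2]; out.append(p); print("hole",p.round(4),"rad px",round(rad,1))
    return out
E
python3 - <<'E'
from h import *
import pickle
c=pickle.load(open("st2.pkl","rb")); Z=lambda x,y:(250+x/3.5,150+y/3.5); R=Ro.from_euler('z',PT).as_matrix()
for p,z in (((107,266),.036),((471,266),.036),((470,411),.036),((112,413),.036),((100,88),.014),((495,88),.014),((473,523),.014),((116,524),.014)): print((R.T@(cast(c,*Z(*p),z)-[PX,PY,0])*1000).round(1)[:2])
bot.goto([.68,.01,.25],rot(.14)); c=snap("wrist","wt")
t=.145; h=holes(c,[[.675-.075*np.sin(t),.126+.075*np.cos(t)],[.675+.075*np.sin(t),.126-.075*np.cos(t)]])
if all(x is not None for x in h):
    d=h[0]-h[1]; print((h[0]+h[1])/2,np.linalg.norm(d),np.arctan2(-d[0],d[1]))
E
```

```text
[-71.1  30. ]
[62.9 29.9]
[ 65.5 -28.9]
[-71.2 -29.7]
[-74.2  92.3]
[72.8 92.1]
[ 74.3 -91.9]
[-74.2 -92.4]
hole [0.6559 0.1945] rad px 11.0
hole [0.6775 0.0517] rad px 15.7
[0.66669007 0.12311863] 0.14438111175505328 0.14977161960599525
```

Run:
```python
from h import *
im=cv2.imread("pics/wt.png"); g=im.max(2)
import pickle
c=bot.read_camera("wrist"); pickle.dump(c,open("wt.pkl","wb"))
for th in (50,80,110,140):
    k,_=cv2.findContours(((g<th)*255).astype(np.uint8),cv2.RETR_LIST,cv2.CHAIN_APPROX_NONE)
    for q in k:
        A=cv2.contourArea(q); (a,b),r=cv2.minEnclosingCircle(q)
        p=cast(c,a,b,.014)
        if 25<A<300 and A/(np.pi*r*r)>.5 and .58<p[0]<.77 and .02<p[1]<.24: print(th,round(a,1),round(b,1),round(r,1),A,p.round(4)[:2])
a=np.array([proj(c,[x,y,.01]) for x in(.6,.76) for y in(.23,.02)]); print(a.round())
cv2.imwrite("pics/wtc.png",cv2.resize(im[0:200,240:440],None,fx=3,fy=3,interpolation=cv2.INTER_CUBIC))
```

```text
50 373.0 141.3 4.8 52.5 [0.7413 0.0545]
50 377.3 11.2 5.3 64.5 [0.7193 0.2007]
80 372.8 141.2 5.4 69.0 [0.7411 0.0546]
80 378.0 10.0 6.3 94.0 [0.7199 0.202 ]
110 373.5 141.5 5.7 83.5 [0.742  0.0544]
110 378.0 9.6 6.7 112.0 [0.7198 0.2024]
140 373.0 141.4 6.2 97.0 [0.7414 0.0544]
140 378.7 9.8 7.2 129.5 [0.7207 0.2023]
[[277. -33.]
 [260. 152.]
 [417. -11.]
 [382. 169.]]
```

View pics/wtc.png

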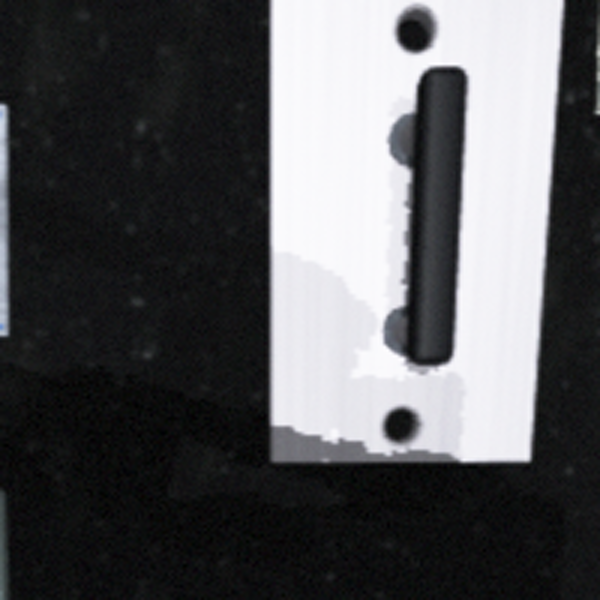

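The plate has been knocked aside: its holes are now at (0.720, 0.202) and (0.7415, 0.0545), image (378,10) and (373,141), so the centre is (0.7307, 0.1283), yaw 0.145. I'll grip it, lift, and re-measure the holes in hand.

Run:
```python
from h import *
import pickle
t=.145; P=np.array([.7307,.1283])
bot.goto([*P,.15],rot(t)); bot.set_gripper(.5)
bot.line_to([*P,.049],max_speed=.1); print(np.round(bot.current_contact_force(),1))
bot.set_gripper(0,60); print("w",bot.current_opening()*92)
bot.line_to([*P,.16],max_speed=.08); print("lift",np.round(bot.current_contact_force(),1),np.round(bot.current_ft_torque(),2),bot.current_clock())
c=snap("wrist","held"); pickle.dump(c,open("held.pkl","wb")); g=c["pixels"].max(2)
z=.16-.049+.014; R=Ro.from_euler('z',t).as_matrix()[:2,:2]
for th in (60,90,120):
    k,_=cv2.findContours(((g<th)*255).astype(np.uint8),cv2.RETR_LIST,cv2.CHAIN_APPROX_NONE)
    for q in k:
        A=cv2.contourArea(q); (a,b),r=cv2.minEnclosingCircle(q); l=R.T@(cast(c,a,b,z)[:2]-P)
        if 25<A<900 and A/(np.pi*r*r)>.5 and abs(l[0])<.03 and .05<abs(l[1])<.1: print(th,round(a,1),round(b,1),round(r,1),A,l.round(4))
print(proj(c,[*(P+R@[0,.075]),z]))
```

```text
[-0.2 -0.2 -0.2]
w 15.290923990571473
lift [ 0.1  0.1 -8.4] [-0.01 -0.1   0.08] 67.3
60 320.0 107.8 11.2 354.5 [0.0001 0.0751]
90 320.0 107.6 11.8 386.5 [0.0001 0.0752]
120 319.8 106.8 12.8 414.5 [0.     0.0757]
[319.82236054 107.90187321]
```

In hand the hole reads (0.000, 0.075), so the grip is well centred. I'll carry it over the rods and lower in steps, watching the forces.

Run:
```python
from h import *
import pickle
R=Ro.from_euler('z',PT).as_matrix()
for n,s,o,p in (("st",3.97351,(257,162),(325,197)),("st2",3.5,(250,150),(312,219)),("pw",2.06186,(188,0),(161,422))):
    c=pickle.load(open(n+".pkl","rb")); print(n,(R.T@(cast(c,o[0]+p[0]/s,o[1]+p[1]/s,.117)-[PX,PY,0])*1000).round(1))
p=np.array(bot.current_ee_pos()); bot.line_to([p[0],p[1],.24],max_speed=.15)
r=rot(PT); q=bot.inverse_kinematics(pr(0,0,.24),r); print(np.round(q,2))
bot.goto(pr(0,0,.24),r); bot.hold(.3); f0=np.array(bot.current_contact_force()); t0=np.array(bot.current_ft_torque())
bot.line_to(pr(0,0,.049+.121),max_speed=.08)
for z in (.117,.114,.111,.108,.105):
    bot.line_to(pr(0,0,.049+z),max_speed=.03); bot.hold(.15); f=np.array(bot.current_contact_force())-f0; print(z,(R.T@f).round(1),(R.T@(np.array(bot.current_ft_torque())-t0)).round(2))
    if abs(f).max()>12: break
print(bot.current_clock()); snap("side","lower",(200,200,420,330),3.6)
```

```text
st [ -0.7  75.  117. ]
st2 [ -0.8  74.6 117. ]
pw [ -0.2  75.  117. ]
[-0.42 -0.    1.72 -0.    1.43 -0.53]
0.117 [-0.1  0.7 -0. ] [ 0.04 -0.03 -0.  ]
0.114 [ 1.1  0.2 -0. ] [ 0.05 -0.05  0.02]
0.111 [0.1 1.3 0.1] [ 0.02 -0.02  0.04]
0.108 [ 0.2  1.2 -0.8] [ 0.1   0.01 -0.03]
0.105 [ 0.3 -0.2  0.3] [ 0.02 -0.    0.03]
72.5917
```

Both rods are through without contact. Lowering to the stack.

Run:
```python
from h import *
f0=np.array(bot.current_contact_force())
for z in (.085,.06,.042):
    bot.line_to(pr(0,0,.049+z),max_speed=.05); print(z,(np.array(bot.current_contact_force())-f0).round(1))
for z in np.arange(.040,.0335,-.001):
    bot.line_to(pr(0,0,.049+z),max_speed=.015); bot.hold(.1); f=np.array(bot.current_contact_force())-f0; print(round(z,4),f.round(1))
    if f[2]>4: break
bot.set_gripper(.5); bot.line_to(pr(0,0,.25)); print(bot.current_clock())
import pickle
c=bot.read_camera("side"); pickle.dump(c,open("s5.pkl","wb")); cv2.imwrite("pics/s5.png",cv2.resize(c["pixels"][200:330,190:400],None,fx=3.8,fy=3.8,interpolation=cv2.INTER_CUBIC))
g=c["pixels"].min(2)
print(cv2.connectedComponentsWithStats(((g>150)*255).astype(np.uint8)[240:320,220:340])[2:])
```

```text
0.085 [ 0.5  0.6 -0.1]
0.06 [ 0.8  0.9 -0.5]
0.042 [-1.7  0.6 -0.9]
0.04 [-0.7  0.1  0.1]
0.039 [-0.3 -0.2 -0.6]
0.038 [-0.3  0.1 -0.9]
0.037 [-0.2  0.2 -0. ]
0.036 [ 0.  -1.   2.3]
0.035 [-4.8  0.6 11.8]
78.35
(array([[   0,    0,  120,   80, 8651],
       [   0,    0,    4,    1,    4],
       [   5,    0,   14,    2,   17],
       [  30,    0,   22,    3,   26],
       [  41,    0,    1,    1,    1],
       [  43,    0,    8,    1,    8],
       [  61,    0,    1,    1,    1],
       [  74,    0,    7,    2,    8],
       [   0,    3,    8,    1,    8],
       [  30,    2,    1,    1,    1],
       [  47,    6,    2,    2,    3],
       [  52,   15,   22,   19,  279],
       [  37,   17,   10,    4,   26],
       [  75,   23,    7,   25,   96],
       [ 111,   27,    1,    2,    2],
       [  35,   34,   10,   16,   84],
       [  57,   36,   17,   13,  144],
       [   0,   44,    1,    4,    4],
       [ 108,   45,    8,    8,   55],
       [  40,   54,    4,   12,   31],
       [  75,   54,    5,   11,   47],
       [  18,   57,   10,   17,   76],
       [ 114,   62,    4,    4
[... 404 characters left out ...]
   [ 76.75      ,   0.875     ],
       [  3.5       ,   3.        ],
       [ 30.        ,   2.        ],
       [ 47.33333333,   6.66666667],
       [ 64.59856631,  22.28315412],
       [ 41.88461538,  17.88461538],
       [ 78.02083333,  33.27083333],
       [111.        ,  27.5       ],
       [ 40.33333333,  43.28571429],
       [ 63.38888889,  42.65972222],
       [  0.        ,  45.5       ],
       [111.96363636,  48.38181818],
       [ 42.09677419,  60.        ],
       [ 77.34042553,  58.9787234 ],
       [ 22.25      ,  65.69736842],
       [115.91666667,  63.58333333],
       [ 46.        ,  69.71428571],
       [ 40.2       ,  73.4       ],
       [ 62.5       ,  74.5       ]]))
```

Contact came at 0.036, as expected for two carriers, and the plate is released. Next I'll estimate the clamp angle from the side view (knob at about (343,270)) before pushing it over.

```bash
cat >> h.py <<'E'
def knob(a): return .115-.078*np.cos(a)+.020*np.sin(a), .066+.078*np.sin(a)+.020*np.cos(a)
E
python3 - <<'E'
from h import *
import pickle
c=pickle.load(open("s5.pkl","rb"))
for a in np.arange(1.4,2.11,.1):
    x,z=knob(a); print(round(a,2),x.round(3),z.round(3),proj(c,pr(x,0,z)).round(1))
g=c["pixels"][258:285,325:360].max(2)
m=cv2.inRange(g,0,28); print(g.min(),cv2.HoughCircles(cv2.GaussianBlur(cv2.resize(255-g,None,fx=4,fy=4),(5,5),1),cv2.HOUGH_GRADIENT,1,20,param1=60,param2=12,minRadius=16,maxRadius=40))
for x in (.0,):
  for a in (2.0,1.6,1.2,.8): 
    X,z=knob(a); print(bot.inverse_kinematics(pr(X+.03,0,z-.008),rot(PT+np.pi/2)) is not None)
bot.goto(pr(.26,0,.22),rot(PT+np.pi/2)); print(bot.current_joints()); bot.set_gripper(0,20); c=bot.read_camera("wrist"); cv2.imwrite("pics/kn.png",c["pixels"])
E
```

```text
1.4 0.121 0.146 [324.9 266.5]
1.5 0.129 0.145 [328.7 266.6]
1.6 0.137 0.143 [332.5 266.9]
1.7 0.145 0.141 [336.  267.3]
1.8 0.152 0.137 [339.4 267.9]
1.9 0.159 0.133 [342.6 268.7]
2.0 0.166 0.129 [345.6 269.6]
2.1 0.172 0.123 [348.2 270.7]
7 [[[40.5 38.5 18.8]]]
True
True
True
True
[-2.46495335e-01  6.87040406e-01  8.95840113e-01 -1.62994922e-04
  1.55885545e+00 -1.92312478e+00]
```

View pics/s5.png

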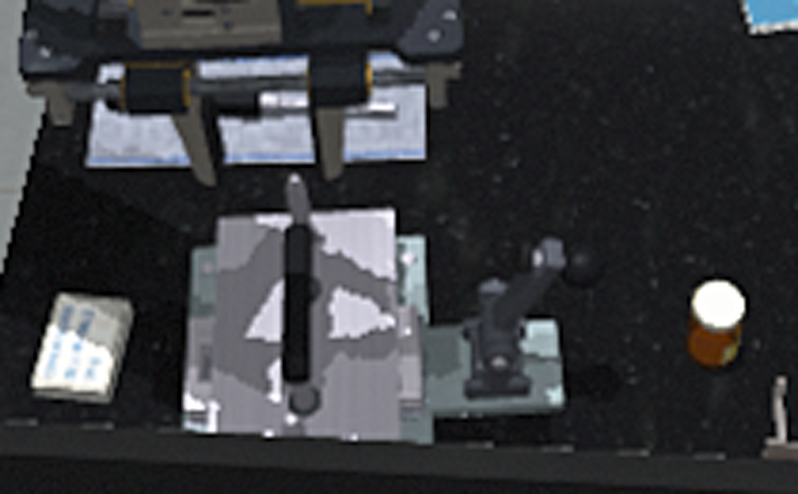

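Knob at crop (580,263), so the arm angle is about 1.9. The plate sits over both rods. Pushing the knob over from behind, then down.

Run:
```python
from h import *
R=Ro.from_euler('z',PT).as_matrix()
x,z=knob(1.9); bot.line_to(pr(x+.04,0,.22)); bot.line_to(pr(x+.04,0,z-.006),max_speed=.12)
f0=np.array(bot.current_contact_force()); F=lambda:(R.T@(np.array(bot.current_contact_force())-f0)).round(1)
for a in np.arange(1.95,.69,-.1):
    x,z=knob(a); bot.line_to(pr(x+.022,0,z-.006),max_speed=.08); f=F(); print(round(a,2),f)
    if abs(f).max()>20: break
p=np.array(bot.current_ee_pos()); bot.line_to(pr(knob(a)[0]+.028,0,z-.006)); bot.line_to(pr(knob(a)[0]+.028,0,.18))
f0=np.array(bot.current_contact_force())
bot.line_to(pr(knob(a)[0]-.004,0,.18)); print("above",a,bot.current_clock())
for a in np.arange(a+.1,-.1,-.06):
    x,z=knob(a); bot.line_to(pr(x-.002,0,z+.013),max_speed=.05); f=F(); print(round(a,2),f)
    if f[2]>15: break
bot.hold(.2); print(F(),bot.current_clock(),bot.current_ee_pos())
```

```text
1.95 [ 0.7  0.8 -0.4]
1.85 [1.  0.4 0.4]
1.75 [3.2 0.4 0.9]
1.65 [ 2.4 -0.6  0.9]
1.55 [0.2 0.9 0. ]
1.45 [-0.3  0.7 -0.2]
1.35 [-0.4  0.9 -1. ]
1.25 [ 0.1  0.3 -1.8]
1.15 [ 0.4  0.1 -0. ]
1.05 [-1.4  0.7 -0.6]
0.95 [-0.8  0.4 -0.3]
0.85 [ 0.2  0.8 -0.2]
0.75 [-0.5  0.  -0.7]
above 0.7499999999999989 86.4167
0.85 [-1.5 -0.4  0.2]
0.79 [-0.5 -0.3  0.2]
0.73 [-1.8 -0.5  1.1]
0.67 [-2.7 -0.6  3.3]
0.61 [-5.8 -0.7  6. ]
0.55 [-5.1 -1.   6.2]
0.49 [-5.6 -0.9  5.4]
0.43 [-3.3 -1.1  2.3]
0.37 [-2.3 -0.8 -0.2]
0.31 [-1.7 -1.   0.9]
0.25 [-1.5 -0.5 -0.8]
0.19 [-1.8 -0.7 -0.4]
0.13 [-0.6 -0.1 -0. ]
0.07 [-1.4 -0.9  0.8]
0.01 [-1.9  0.8  7. ]
-0.05 [-9.2  5.3 29.1]
[-10.2   5.2  28.4] 91.125 [ 0.54709745 -0.0941175   0.10036605]
```

A firm contact (29 N) came at TCP z = 0.100. With the knob's top at about 0.101 for an angle of 0.03, that means the foot is on the plate. I'll retreat and verify numerically with masks.

Run:
```python
from h import *
import pickle
bot.line_to(pr(.037,0,.25)); bot.goto([.40,.12,.25],rot(-np.pi/2))
c=bot.read_camera("side"); g=c["pixels"].max(2)
for a in (0,.03,.1,.3,.5): print(a,proj(c,pr(knob(a)[0],0,knob(a)[1])).round(1))
b=pickle.load(open("s5.pkl","rb"))["pixels"].astype(int)
d=(np.abs(c["pixels"].astype(int)-b).max(2)>40)
m=((g<45)&d).astype(np.uint8); m[:240]=0
n,l,s,ce=cv2.connectedComponentsWithStats(m); print([(s[i].tolist(),ce[i].round(1).tolist()) for i in range(1,n) if s[i,4]>25])
u,v=proj(c,pr(knob(.03)[0],0,knob(.03)[1])).astype(int); print(g[v-9:v+10:2,u-14:u+15:2])
print("pick",pick_meas())
# bystander displacement since start
s0=cv2.imread("pics/side0.png").astype(int)
for n,(x0,y0,x1,y1) in dict(bottle=(368,272,388,300),timer_or_carton=(196,274,228,308)).items():
    print(n,np.abs(c["pixels"][y0:y1,x0:x1].astype(int)-s0[y0:y1,x0:x1]).mean().round(1))
bot.goto(pr(-.02,.10,.27),rot(PT)); w=bot.read_camera("wrist"); pickle.dump(w,open("fin.pkl","wb")); gg=w["pixels"].max(2)
t,m=cv2.threshold(gg,0,255,cv2.THRESH_OTSU)
R=Ro.from_euler('z',PT).as_matrix()
for n,X in dict(pl1=[-.055,.09,.05],pl2=[.055,.09,.05],pl3=[-.055,-.09,.05],knob=[knob(.03)[0],0,knob(.03)[1]]).items(): print(n,proj(w,pr(*X)).round(1))
print(bot.current_clock())
```

```text
0 [286. 282.]
0.03 [286.2 281.5]
0.1 [286.9 280.3]
0.3 [289.8 277. ]
0.5 [294.1 273.9]
[([330, 263, 9, 8, 51], [333.9, 266.5]), ([280, 277, 11, 12, 81], [285.0, 282.8])]
[[162 248 254 249 249 248 248 248 249 250 253 185 168 226 231]
 [ 55 130 192 253 249 249 250 250 250 250 253 193 167 226 231]
 [ 62 115 155 255 252 255 249 249 255 252 253 170 200 225 232]
 [ 46 162 155 255 255   2  34  31  20 255 255 170 164 225 230]
 [110 169 218 255  33  38  68  55  29 113 255 229 252 253 222]
 [117 169 197 255   0  36  61  46  35  12 187 163 176 141 131]
 [119 169 156 255  64  32  38  39  27  29 105 141 139 138 137]
 [116 168 154 255 255  15  28  27  21  62 111 148 146 147 148]
 [117 167 221 253 255  56  48  48  57  85  93 122 113 108 102]
 [118 169 197 254 255  43  50  53  50  70  76  73  84 100  75]]
pick (array([0.43345927, 0.10153475]), np.float32(0.018130789), (84.84757232666016, 19.041351318359375))
bottle 1.6
timer_or_carton 37.3
pl1 [291.9 179.4]
pl2 [379.3 179.4]
pl3 [295.  304.6]
knob [367.1 258.5]
97.1833
```

The knob is at (285,283) against a predicted (286,281.5), so the clamp angle is about 0.03. The pick and timer readings may be occluded by the arm, so I'll recheck those from clear poses, along with the plate's corners.

Run:
```python
from h import *
import pickle
bot.set_gripper(1.0)
bot.goto([.44,.10,.20],rot(-np.pi/2)); print("pick",pick_meas())
bot.goto([.35,.35,.30],rot(0)); c=bot.read_camera("side"); s0=cv2.imread("pics/side0.png").astype(int)
d=np.abs(c["pixels"].astype(int)-s0).max(2)>50; k=c["pixels"].min(2)
for n,(x0,y0,x1,y1) in dict(bottle=(368,268,388,300),box=(196,274,228,308),clip=(390,298,405,322)).items():
    print(n,d[y0:y1,x0:x1].mean().round(3), [np.argwhere(A[y0:y1,x0:x1].min(2)>110).mean(0).round(2).tolist() for A in (s0,c["pixels"])])
sc=bot.read_camera("scene"); z0=cv2.imread("pics/scene0.png").astype(int); d=np.abs(sc["pixels"].astype(int)-z0).max(2)>50
n,l,s,ce=cv2.connectedComponentsWithStats(d.astype(np.uint8)); print([(s[i].tolist()) for i in range(1,n) if s[i,4]>25])
w=pickle.load(open("fin.pkl","rb")); g=w["pixels"].max(2)
for x,y in((-.055,.09),(.055,.09)):
    for dx,dy in((-.006*np.sign(x),-.01),(.006*np.sign(x),-.01),(-.02*np.sign(x),.006),(-.02*np.sign(x),-.006)):
        u,v=proj(w,pr(x+dx,y+dy,.05)).astype(int); print(x,(dx,dy),g[v,u],end=" ; ")
print(bot.current_clock())
```

```text
pick (array([0.42350098, 0.10097613]), np.float32(0.005996559), (106.22710418701172, 18.729904174804688))
bottle 0.0 [[11.8, 10.51], [11.84, 10.53]]
box 0.415 [[16.88, 15.02], [16.57, 14.82]]
clip 0.0 [[12.16, 5.7], [11.94, 5.75]]
[[374, 0, 45, 14, 425], [471, 7, 5, 7, 29], [475, 10, 37, 15, 313], [499, 10, 13, 5, 40], [465, 26, 45, 18, 569], [510, 29, 27, 25, 404], [367, 32, 4, 10, 36], [363, 42, 19, 13, 79], [454, 43, 47, 59, 1949], [357, 46, 15, 13, 148], [504, 53, 5, 9, 31], [514, 55, 14, 6, 60], [355, 58, 52, 47, 1438], [465, 65, 8, 5, 29], [510, 70, 24, 33, 240], [501, 86, 6, 8, 35], [362, 100, 41, 17, 378], [440, 103, 55, 59, 2579], [496, 105, 75, 58, 2538], [553, 109, 8, 6, 27], [317, 110, 10, 18, 88], [329, 112, 47, 10, 142], [612, 124, 28, 31, 461], [332, 129, 15, 43, 244], [382, 131, 16, 5, 41], [413, 130, 15, 19, 162], [395, 145, 15, 42, 303], [503, 145, 10, 12, 55], [489, 148, 7, 14, 47], [503, 154, 15, 8, 62], [356, 159, 6, 9, 33], [362, 161, 27, 19, 288], [348, 167, 8, 7, 36], [341, 171, 15, 14, 80], [361, 171, 4, 10, 27], [623, 174, 17, 19, 181], [356, 184, 13, 6, 30], [247, 186, 62, 42, 1348], [337, 186, 19, 12, 157], [359, 187, 25, 15, 185], [396, 191, 22, 14, 202], [476, 218, 30, 37, 487], [495, 226, 23, 5, 74], [469, 256, 141, 66, 2468], [502, 256, 77, 29, 950]]
-0.055 (np.float64(0.006), -0.01) 153 ; -0.055 (np.float64(-0.006), -0.01) 219 ; -0.055 (np.float64(0.02), 0.006) 126 ; -0.055 (np.float64(0.02), -0.006) 237 ; 0.055 (np.float64(-0.006), -0.01) 219 ; 0.055 (np.float64(0.006), -0.01) 185 ; 0.055 (np.float64(-0.02), 0.006) 129 ; 0.055 (np.float64(-0.02), -0.006) 216 ; 101.4583
```

```bash
python3 -c "
from workcell import bot
bot.job_done(); print(bot.current_clock())"
```

```text
the job is handed in; nothing more can be done
the job is handed in; nothing more can be done
```

The job is done and handed in at about 101 s of the 210 s allowed.

**What I did:** Only two carriers were present, c and d, both in the lower slots. I drew both out about 60 mm with the pick before any finger touched them, then laid the pick back on its mat. I stacked d then c on the felt pad and lowered the weight plate over both rods. The plate had been knocked about 55 mm aside partway through, so I found it again before gripping it. Last, I pushed the clamp arm over and down onto the plate.

**Last checks:**
- **Stack:** c lies square over d, about 1–2 mm off centre toward the robot. One end of c was partly hidden in that view. I did not measure d again after nudging it 2.7 mm.
- **Plate:** it slid down the rods without noticeable force and met the stack at 36 mm, as expected for two carriers. Its far edge was where it should be afterwards. I did not measure its flatness directly.
- **Clamp:** the knob is within about 1.5 px of where an arm angle of 0.03 would put it. The foot was pressed down with about 29 N.
- **Pick:** it is back on the mat within about 1 mm and 1° of its original place. An earlier reading was about 11 mm off, probably because the gripper blocked the view; I repeated it from a clear pose.
- **Bystanders:** the bottle has not moved. The box next to the press (carton or timer) has its centre within 0.3 px of the start. Many of its pixels changed brightness, which I took to be shadow. I did not check the other box by numbers.

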